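# Lock the wood strip into its holder

## Robot

A 6-joint arm with a two-finger parallel gripper is mounted at the origin on a cart in front of the work surface, level with it; the furniture and walls round the work are solid. World frame = base frame: x ahead of the robot, y to its left, z up, the work surface at z = 0. Lengths are in m, angles in rad, forces in N, time in s.
With the tool pointing down it reaches from about 0.15 to 0.775 m from the base axis. Payload 6.1 kg.
Tool frame: the origin (TCP) lies between the finger pads; the fingertips stand r.tip_reach ahead of it and the grasp point (between the pads) lies 8 mm behind it (r.tip_reach is the distance from the TCP to the fingertips, in m); z points along the fingers, y is the line along which they close (so a half turn about z gives the same grasp; the last joint's range is limited). The gripper opens to 85 mm and grips with 20 to 120 N. Pads are 22 mm wide; open, the fingers measure 114 mm over their backs; the gripper's body (76 mm by 85 mm) begins 54 mm behind the grasp point. The pads swing forward as they close: fully open they stand 13 mm farther back than shut.
Start: joints at [1.278, 0.126, -0.04, 1.405, 0, 1.571], TCP at [0.152, 0.503, 0.242] pointing down, gripper open.
Joint ranges: [-2.72, 2.72], [-0.95, 1.95], [-1.27, 1.35], [-1.78, 2.02], [-1.46, 1.47], [-3.14, 3.14]. Speed limits (rad/s): [2.39, 2.39, 3.01, 3.14, 3.14, 3.14].

## Interface

Orientations are given as a unit quaternion [w, x, y, z].
In Python, from bench import r gives the robot as it stands.
- The arm moves only by the tool step_arm, never from a script. Its argument "motion" is a list of rows, each a list of 3 entries, a list of its own where there are three numbers: the finger opening in mm, from 0 to 85.4, then the shift along the tool's x, y, z in mm, then the turn about the tool's z in rad. A call has 1 to 8 rows; each row shifts and turns the commanded pose from where the row before left it, along the tool's axes as they then stand; what a row does not reach is not made up. A row lasts 1/8 s, in which the tool goes at most 62.5 mm and 10.7 degrees, less where a joint would pass 70% of its speed; a pose out of reach is approached as far as the arm can. A call with a gripper value outside its range is refused whole. The fingers move at their own pace and stop on an object; the grip force is fixed at half the most. Time passes only in rows, so rows that do not move let the fingers close. It gives the time, the measured TCP pose, the force, the opening and the grip force at its end, in the units of the state.
- r.observe(): the state, without advancing time (a new reading comes with each control period).
- r.snapshot(name): name is "scene" or "top" or "wrist"; returns (picture, depth): 400x640x3 uint8, red, green, blue; 400x640 float32, m along the optical axis (not along the pixel's ray), 0 where there is no reading.
- r.get_calibration(name): a dict with "intrinsics" (3x3 intrinsics, pixels), "camera_from_world" (4x4, takes a point from world to camera coordinates). Camera axes: x right, y down, z forward; pixel columns grow to the right and rows downward; lengths in m; the calibration is good to about 2 mm. The wrist camera is an equidistant fisheye: a pixel r from the principal point sees the ray r / f radians off the axis. A picture is of the moment at which its call begins: read the wrist's pose just before it. get_calibration takes no time and is no camera call; for the wrist camera it gives the pose at the moment of the call.
- r.sign_off(): hands the job in; it is judged then, once.
The state is a dict: "time": time; "joint_positions": joint angles; "joint_velocities": joint speeds; "tau": joint torques, N m; "tool_pos": TCP position; "ee_rot": TCP orientation; "force": force on the tool from outside, world axes, zero at the start; "moment": the same for the moment, N m; "width": finger opening in m; "grip_force": force on a finger pad.
Only numpy, scipy, OpenCV 4.12 (cv2) and the standard library are available. Lean on these libraries where they do the work, as an engineer would, in place of code of your own. Each camera call takes 0.05 s, during which the arm holds its last target. There are 200 camera calls.

## Task

One of the two workpiece holders on the table has a wood strip lying in its bay. Lock that strip in: lift the holder's stop by its black knob over the steel ridge, slide it fully home towards the bay so that its tongue lies over the strip, and let it down behind the ridge. Leave the strip in its bay and the empty holder's stop as it is.

Things in the scene. Friction and masses are not known exactly. Their poses are not given: they have to be found in the camera images.
- holder_1: Holder with the strip (left or right varies): fixed plywood board 156 x 84 x 8 mm. Origin: centre of its underside, on the table; x along it from stop to bay, roughly away from the robot; z up. Bay at the far end: centre x = +53.5 mm, rims 9 mm high. Two guide rails (outer width 51 mm, tops 39 mm up, x = -75 to +31 mm) hold the stop, which moves only along x (60 mm, under 3 N) and up (18 mm).
- knob_1 (a point): Top centre of the stop's black upright cylindrical knob, 24 mm across, 42 mm tall, in the holder with the strip. In its frame y = 0, 88 mm up when down; x = -47 to -43 mm at the start, +13 fully home. A fixed ridge 8 mm high, 5 mm or less ahead of the stop's foot, blocks it: lift it 9 to 17 mm, slide it 48 mm or more from x = -47; it weighs 160 g and sinks by itself, and stays where it is left.
- knob_2 (a point): The same point on the stop of the other holder, which is just like the first but has an empty bay. Leave it alone.
- strip: Plain wood strip 31 x 62 x 12 mm, loose, lying flat across the bay (inside 37 x 69 mm) of its holder. Origin: centre of its underside, 8 mm above the table. The stop's tongue passes over it with 4 mm to spare.
Not all that is in view belongs to the job. Leave any blue look-alike of the strip alone.

How it is judged:
By the outcome, as a careful person would: the job done as asked, in the order asked, and still so for the second after the job is handed in, with the robot touching nothing.
It also fails if it takes over 40 s, if anything falls off the work surface, if the arm or the gripper's body presses on something with over 40 N, if the wrist force passes 120 N, or if a joint passes its speed limit or range.

## Working session

There is one attempt and no reset: what is moved stays moved. The work goes in short steps, Python scripts to look and compute and a tool call to move; the robot and the scene stay as the last step left them, time stands still between calls to the robot, and variables do not carry over. Pictures are saved under pics/ and viewed, at most 10 in all, crops included, and the job is handed in when it is done.

Besides the shell and the picture viewer there is one more tool, called after ">>>" as a command line: name --argument value ..., lists and objects as JSON in quotes. step_arm: Moves the arm, as the interface text tells. Its arguments: {"type":"object","properties":{"motion":{"type":"array"}},"required":["motion"]}

```bash
mkdir -p pics; cat > h.py <<'E'
import numpy as np,cv2
from bench import r
def snap(n):
    c=r.get_calibration(n);p,d=r.snapshot(n);return p,d,np.array(c["intrinsics"]),np.array(c["camera_from_world"])
def cloud(d,K,T):
    v,u=np.mgrid[:d.shape[0],:d.shape[1]]
    P=np.stack([(u-K[0,2])/K[0,0]*d,(v-K[1,2])/K[1,1]*d,d],-1)
    W=(P-T[:3,3])@T[:3,:3]
    W[d==0]=np.nan
    return W
E
python3 - <<'E'
from h import *
for n in("top","scene"):
    p,d,K,T=snap(n);cv2.imwrite(f"pics/{n}.png",p[...,::-1]);np.savez(f"{n}.npz",p=p,d=d,K=K,T=T)
    print(n,K[0,0],np.linalg.inv(T)[:3,3])
o=r.observe();print(o,r.tip_reach)
E
```

```text
top 393.9344505236231 [0.52768549 0.15240491 0.96074198]
scene 413.49351053988875 [ 0.29855941 -0.29720481  0.7251789 ]
{'time': 0.1, 'joint_positions': array([ 1.27799910e+00,  1.26343164e-01, -4.05028570e-02,  1.40539642e+00,
       -1.60634707e-05,  1.57078249e+00]), 'joint_velocities': array([-4.89479167e-04, -2.17967392e-03,  8.69148950e-04, -3.93018817e-04,
        6.54926447e-05, -1.03175908e-03]), 'tau': array([ 8.10900237e-04, -4.36904025e+01,  3.53607702e+01,  1.37815296e-02,
        7.63506523e-05,  3.64661943e-06]), 'tool_pos': array([0.15143558, 0.50232197, 0.24159591]), 'ee_rot': array([-9.75361178e-05,  1.45869335e-01,  9.89303601e-01, -7.16494369e-04]), 'force': array([ 0.41160423, -0.77162284, -0.50622733]), 'moment': array([ 0.03523303, -0.01150474,  0.0378337 ]), 'grip_force': 0.0, 'width': 0.08529095438910807} 0.011
```

View pics/top.png

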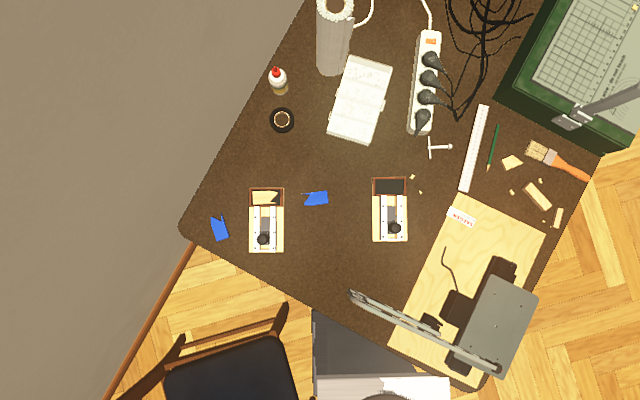

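View pics/scene.png

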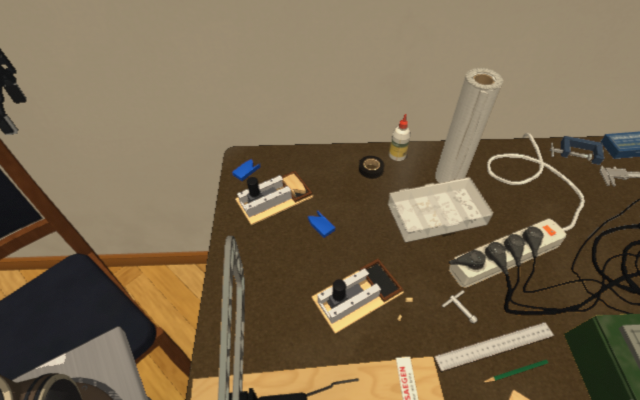

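The left holder (top view about (266,220)) holds the strip: its knob is near (263,239) and its bay near (266,195). The right one (390,210) has a dark, empty bay.

```bash
python3 - <<'E'
from h import *
z=np.load("top.npz");p=z['p'];W=cloud(z['d'],z['K'],z['T'])
print([W[v,u].round(3) for u,v in((263,239),(266,220),(266,195),(251,250),(282,250),(390,210),(240,180))])
R=np.s_[170:265,235:300]
w=W[R].reshape(-1,3);c=p[R].reshape(-1,3).astype(int)
k=w[(w[:,2]>.078)&(w[:,2]<.1)];print("knob",len(k),k.min(0),k.max(0),np.median(k,0))
ra=w[(w[:,2]>.032)&(w[:,2]<.043)]
m=ra[:,:2].astype(np.float32);print("rails",len(m),cv2.minAreaRect(m))
b=w[(w[:,2]>.004)&(w[:,2]<.044)][:,:2].astype(np.float32);print("board",len(b),cv2.minAreaRect(b))
st=w[(w[:,2]>.015)&(w[:,2]<.024)];print("strip",len(st),np.median(st,0))
cv2.imwrite("pics/crop.png",cv2.resize(p[R][...,::-1],None,fx=6,fy=6,interpolation=2))
s=np.load("scene.npz")['p'][150:240,220:330]
cv2.imwrite("pics/crop2.png",cv2.resize(s[...,::-1],None,fx=6,fy=6,interpolation=2))
E
```

```text
[array([0.489, 0.268, 0.088]), array([0.531, 0.268, 0.029]), array([0.591, 0.268, 0.021]), array([0.46 , 0.308, 0.006]), array([0.458, 0.233, 0.007]), array([ 0.549, -0.026,  0.029]), array([0.63 , 0.333, 0.002])]
knob 95 [0.47822948 0.26143434 0.0801875 ] [0.50044708 0.28359483 0.09171964] [0.48949095 0.27215078 0.08747817]
rails 556 ((0.511516273021698, 0.2722858786582947), (0.05177986994385719, 0.10507664829492569), 88.81251525878906)
board 2130 ((0.5442761182785034, 0.26848822832107544), (0.2043900489807129, 0.14972472190856934), 4.617741584777832)
strip 461 [0.58644695 0.27545684 0.01867389]
```

View pics/crop2.png

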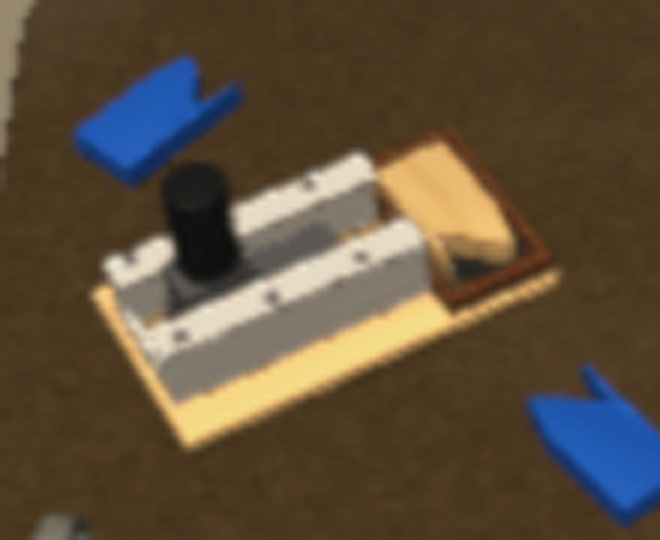

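>>> step_arm --motion '[[60,[0,0,0],-0.136],[60,[0,0,0],-0.136],[60,[-34,-22,0],0],[60,[-34,-22,0],0],[60,[-34,-22,0],0],[60,[-34,-22,0],0],[60,[-34,-22,0],0],[60,[-34,-22,0],0]]'

```text
time: 1.1
tool_pos: [0.3536, 0.3654, 0.2419]
ee_rot: [-0.0, 0.01, 1.0, -0.0]
force: [-0.0, 0.2, -0.4]
width: 0.0603
grip_force: 0.0
```

>>> step_arm --motion '[[60,[-34,-22,0],0],[60,[-34,-22,10],0],[60,[-34,-22,25],0],[60,[-34,-22,25],0],[60,[0,0,0],0],[60,[0,0,0],0]]'

```text
time: 1.85
tool_pos: [0.4866, 0.2756, 0.1822]
ee_rot: [-0.0, 0.011, 1.0, -0.0]
force: [0.3, 0.6, 0.7]
width: 0.0598
grip_force: 0.0
```

```bash
cat > w.py <<'E'
from h import *
from scipy.spatial.transform import Rotation as Ro
import sys
o=r.observe();p,d,K,T=snap("wrist");cv2.imwrite(f"pics/{sys.argv[1]}.png",p[...,::-1])
v,u=np.mgrid[:400,:640];x=(u-K[0,2])/K[0,0];y=(v-K[1,2])/K[1,1];t=np.hypot(x,y)+1e-9
P=np.stack([x/t*np.tan(t)*d,y/t*np.tan(t)*d,d],-1);W=(P-T[:3,3])@T[:3,:3]
W[(d==0)|(t>1.4)]=np.nan
np.savez("wr.npz",p=p,W=W)
w=W.reshape(-1,3);q=o["ee_rot"];print(o["tool_pos"],Ro.from_quat(np.r_[q[1:],q[0]]).as_matrix().round(4).tolist(),o["width"],o["force"])
b=(abs(w[:,0]-.52)<.09)&(abs(w[:,1]-.2725)<.045)
k=w[b&(w[:,2]>.083)&(w[:,2]<.11)]
if len(k):print("knob",len(k),k.min(0),k.max(0),np.median(k,0))
m=w[b&(w[:,2]>.034)&(w[:,2]<.043)][:,:2].astype(np.float32);print("rails",len(m),cv2.minAreaRect(m) if len(m) else 0)
E
python3 w.py w1
```

```text
[0.48656404 0.2755827  0.18219115] [[-0.9998, 0.0212, -0.0009], [0.0212, 0.9998, -0.0002], [0.0009, -0.0002, -1.0]] 0.05978585208283053 [0.31142881 0.56265714 0.65919309]
knob 674 [0.47640032 0.26238679 0.08300735] [0.4997097  0.28625112 0.09079052] [0.48723925 0.27461539 0.08856727]
rails 2874 ((0.5114249587059021, 0.2741297483444214), (0.0521196611225605, 0.10697651654481888), 88.83319091796875)
```

View pics/w1.png

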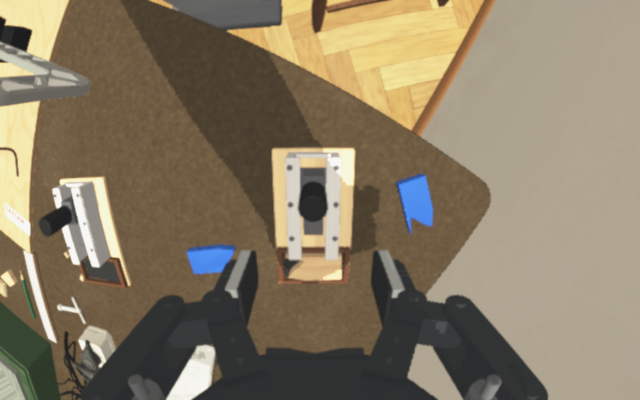

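The wrist view shows the knob at (313,202), with the strip in its bay at (317,267). The measured knob centre is (0.488, 0.274, 0.088), which matches the given height. The grasp comes next.

>>> step_arm --motion '[[60,[-1.5,-1.3,30],0],[60,[0,0,30],0],[60,[0,0,30],0],[60,[0,0,26],0],[60,[0,0,0],0],[20,[0,0,0],0],[20,[0,0,0],0],[20,[0,0,0],0]]'

```text
time: 2.9
tool_pos: [0.4893, 0.2741, 0.0684]
ee_rot: [0.002, 0.011, 1.0, -0.0]
force: [-0.6, -4.0, 5.0]
width: 0.0225
grip_force: 58.7
```

>>> step_arm --motion '[[15,[0,0,0],0],[15,[0,0,0],0],[15,[0,0,0],0]]'

```text
time: 3.28
tool_pos: [0.4893, 0.2741, 0.0684]
ee_rot: [0.001, 0.011, 1.0, 0.0]
force: [-0.9, -2.8, 6.3]
width: 0.0228
grip_force: 58.7
```

>>> step_arm --motion '[[15,[0,0,-4],0],[15,[0,0,-5],0],[15,[0,0,-4],0],[15,[0,0,0],0],[15,[0,0,0],0]]'

```text
time: 3.9
tool_pos: [0.4884, 0.2742, 0.0792]
ee_rot: [0.0, 0.01, 1.0, -0.0]
force: [0.5, -3.2, -1.8]
width: 0.0225
grip_force: 58.8
```

>>> step_arm --motion '[[15,[0,0,-2.5],0],[15,[0,0,0],0],[15,[-6,0,0],0],[15,[-6,0,0],0],[15,[0,0,0],0]]'

```text
time: 4.53
tool_pos: [0.5011, 0.2739, 0.0817]
ee_rot: [0.0, 0.011, 1.0, -0.0]
force: [-0.1, -2.8, -2.1]
width: 0.0225
grip_force: 58.8
```

>>> step_arm --motion '[[15,[-8,0,0],0],[15,[-8,0,0],0],[15,[-8,0,0],0],[15,[-8,0,0],0],[15,[-7,0,0],0],[15,[-4,0,0],0],[15,[0,0,0],0]]'

```text
time: 5.4
tool_pos: [0.544, 0.273, 0.0818]
ee_rot: [0.0, 0.011, 1.0, -0.0]
force: [0.5, -3.5, -2.1]
width: 0.0224
grip_force: 58.8
```

>>> step_arm --motion '[[15,[-1.5,0,0],0],[15,[-1.5,0,0],0],[15,[0,0,0],0]]'

```text
time: 5.78
tool_pos: [0.5462, 0.273, 0.0818]
ee_rot: [-0.0, 0.01, 1.0, -0.0]
force: [-0.8, -3.9, -1.9]
width: 0.0225
grip_force: 58.8
```

>>> step_arm --motion '[[15,[-1.5,0,0],0],[15,[-1.5,0,0],0],[15,[0,0,0],0]]'

```text
time: 6.15
tool_pos: [0.5464, 0.273, 0.0807]
ee_rot: [-0.003, 0.01, 1.0, -0.0]
force: [-9.7, -2.6, -1.9]
width: 0.0224
grip_force: 58.9
```

The stop is against its end at x = 0.5464, as predicted. I'll ease off, then lower it.

>>> step_arm --motion '[[15,[2.5,0,0],0],[15,[0,0,4],0],[15,[0,0,4],0],[15,[0,0,4],0],[15,[0,0,0],0],[15,[0,0,0],0]]'

```text
time: 6.9
tool_pos: [0.5463, 0.273, 0.0697]
ee_rot: [-0.001, 0.01, 1.0, -0.0]
force: [-3.9, -4.2, -1.2]
width: 0.0228
grip_force: 58.9
```

>>> step_arm --motion '[[15,[0,0,1.5],0],[15,[0,0,0.5],0],[15,[0,0,0],0],[40,[0,0,0],0],[60,[0,0,0],0],[60,[0,0,0],0]]'

```text
time: 7.65
tool_pos: [0.5475, 0.2736, 0.0683]
ee_rot: [0.001, 0.01, 1.0, 0.001]
force: [0.5, -1.5, 0.2]
width: 0.0602
grip_force: 0.0
```

>>> step_arm --motion '[[60,[0,0,-15],0],[60,[0,0,-25],0],[60,[0,0,-35],0],[60,[30,0,-35],0],[60,[30,0,0],0],[60,[0,0,0],0],[60,[0,0,0],0]]'

```text
time: 8.52
tool_pos: [0.4873, 0.2745, 0.1785]
ee_rot: [0.001, 0.01, 1.0, 0.0]
force: [0.0, 0.5, 0.9]
width: 0.06
grip_force: 0.0
```

```bash
python3 w.py w2; python3 -c "
import cv2;p=cv2.imread('pics/w2.png')[130:340,220:420];cv2.imwrite('pics/w2c.png',cv2.resize(p,None,fx=2.8,fy=2.8,interpolation=2))"
```

```text
[0.48730267 0.2745135  0.17849132] [[-0.9998, 0.0206, 0.0012], [0.0206, 0.9998, 0.0006], [-0.0012, 0.0006, -1.0]] 0.06001145282961869 [0.03675791 0.45143861 0.90178542]
knob 561 [0.5333576  0.26168857 0.08302776] [0.55704426 0.28484548 0.09073615] [0.54342419 0.2735593  0.0885847 ]
rails 3053 ((0.5109347105026245, 0.27397865056991577), (0.05200590938329697, 0.1063152626156807), 88.72928619384766)
```

View pics/w2c.png

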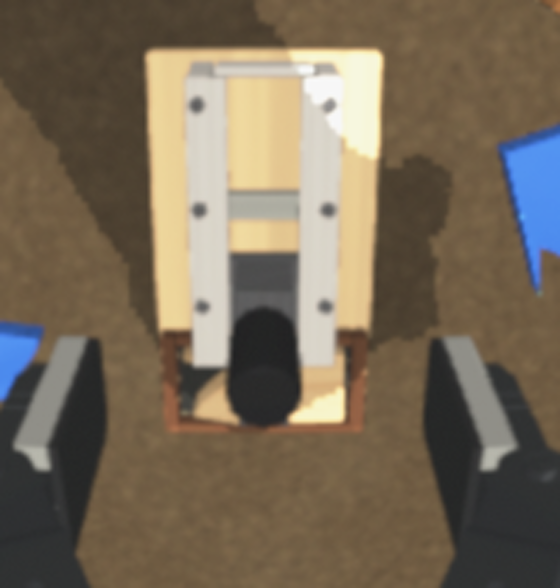

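The crop shows the ridge (264,205) behind the stop's foot and the knob at (263,365) with its top at z = 0.0886, so it is down. The strip is still in the bay under the tongue, and the gripper is clear.

```bash
python3 -c "
from bench import r
print(r.sign_off())"
```

```text
the job is handed in; nothing more can be done
None
```

The strip is locked in: the left holder's stop was lifted over the ridge, slid fully home and let down behind it; the other holder was not touched, and the job is handed in.

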